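# Put the fixture parts back on their marked places

## Task

Put the fixture parts away on the optical table: set the round magnetic base and the small fibre holder block each upright on the black pad whose grey footprint has its shape and size, centred and lined up with the footprint, and lay the two wedge shims flat in the shallow metal tray, side by side and head to tail, so that together they fill its rectangle.

Things in the scene. Friction and masses are not known exactly. Their poses are not given: they have to be found in the camera images.
- magnet_base: knurled round magnetic post base of pale metal, a disc 40 mm in diameter and 12 mm high with a small hole in its top; origin at the centre of its underside, z up. About 120 g
- probe_block: fibre holder block: black block 24 mm (x) x 40 mm (y), 14 mm high, with a pale metal bar 8 mm wide along y on top, up to z=19 mm; origin at the centre of its underside. Grasp the black sides across x. About 70 g
- wedge_1: dark steel wedge shim, from above a right trapezoid, 16 mm high, 150 g. Outline corners (x,y mm): wide head (-30,-13), (-30,23), narrow tail (42,-13), (42,-1); straight side y=-13, the other slants. Origin on the underside, below the middle of the grip rib on top: 36 long (x), 12 wide (y), z 16 to 35; grasp it across y. Black dot on the head end
- wedge_2: wedge shim identical to wedge_1, with the same frame; the two are interchangeable
- wedge_tray: fixed shallow aluminium tray, 92 (x) x 72 (y) x 13 mm, walls 4 mm (inside 84 x 64), floor at z=4; origin: centre of underside. The wedges make a 72 x 48 rectangle head to tail, slants together; the same way round they do not fit. In tray axes: one origin near (-6,-14) mm with its x along tray x, the other near (6,14), half a turn from it
- round_pad: fixed black rubber pad, 56 x 56 x 4 mm, origin at the centre of its underside. The two pads differ only in the light grey footprint drawn on the middle of the top: here a disc of 42 mm diameter, for the magnetic base (either way round)
- small_pad: fixed black rubber pad, 56 x 56 x 4 mm, origin at the centre of its underside. The two pads differ only in the light grey footprint drawn on the middle of the top: here a rectangle 26 (x) x 42 (y) mm, for the fibre holder block, whose x axis lies along the pad's x axis, either way round
Not all that is in view belongs to the job. Of the things that look like the wedge_tray, take the one that is farthest from the robot's base at the start.

How it is judged:
By the outcome, as a careful person would: the job done as asked, in the order asked, and still so for the second after the job is handed in, with the robot touching nothing.
It also fails if it takes over 106 s, if anything falls off the work surface, if the arm or the gripper's body presses on something with over 40 N, if the wrist force passes 120 N, or if a joint passes its speed limit or range.

## Robot

A 6-joint arm with a two-finger parallel gripper is mounted at the origin on a cart in front of the work surface, level with it; the furniture and walls round the work are solid. World frame = base frame: x ahead of the robot, y to its left, z up, the work surface at z = 0. Lengths are in m, angles in rad, forces in N, time in s.
With the tool pointing down it reaches from about 0.35 to 0.775 m from the base axis. Payload 7.3 kg.
Tool frame: the origin (TCP) lies on the centre line of the jaws, within the pads' length; the fingertips stand 17 mm ahead of it and the grasp point (between the pads) lies 2 mm behind it (robot.tip_extent is the distance from the TCP to the fingertips, in m); z points along the fingers, y is the line along which they close (so a half turn about z gives the same grasp; the last joint's range is limited). The gripper opens to 92 mm and grips with 3 to 60 N. Pads are 19 mm wide; open, the fingers measure 130 mm over their backs; the gripper's body (75 mm by 190 mm) begins 47 mm behind the grasp point.
Start: joints at [1.122, 0.342, 1.524, -0, 1.275, -0.146], TCP at [0.157, 0.501, 0.244] pointing down, gripper open.
Joint ranges: [-2.53, 2.53], [-0.77, 2.02], [0.04, 2.7], [-1, 4.14], [0.28, 2.66], [-3.11, 3.11]. Speed limits (rad/s): [2.57, 2.57, 3.14, 3.14, 3.14, 3.14].

## Interface

Orientations are given as [roll, pitch, yaw] about the fixed x, y, z axes, in that order (R = Rz(yaw) Ry(pitch) Rx(roll)).
In Python, from cell import robot gives the robot as it stands.
- The arm moves only by the tool step_arm, never from a script. Its argument "motion" is a list of rows, each a list of 2 entries, a list of its own where there are three numbers: the shift along the tool's x, y, z in units of 60 mm (1.0 is 60 mm), then the turn about the tool's z in rad. In form: [[[x, y, z], spin], ...]. A call has 1 to 10 rows; each row is the pose to reach, as a shift and turn from the pose commanded when the call began, along the tool's axes at that moment; what a row does not reach only later rows make up. A row lasts 1/8 s, in which the tool goes at most 62.5 mm and 10.7 degrees, less where a joint would pass 70% of its speed; a pose out of reach is approached as far as the arm can. A call with a gripper value outside its range is refused whole. "hand" is the closure in counts, from 0 (fully open) to 255 (shut), set as the call begins (left out, the last holds). The fingers move at their own pace and stop on an object; "squeeze" is the grip in N (left out, the last holds). Time passes only in rows, so rows that repeat a pose let the fingers close. It gives the time, the measured TCP pose, the force, the opening and the grip force at its end, in the units of the state.
- robot.observe(): the state, without advancing time (a new reading comes with each control period).
- robot.read_camera(name): name is "scene" or "top" or "wrist"; returns a dict with "pixels" (400x640x3 uint8, red, green, blue), "intrinsics" (3x3 intrinsics, pixels), "xyz" and "rotation" of the camera in the world; the wrist camera has in their place "T_tool_cam" (4x4, takes a point from camera to tool coordinates, whose origin is the TCP and whose axes are the flange's). Camera axes: x right, y up, looking along -z (the intrinsics and any distortion apply to the point x, -y, -z); pixel columns grow to the right and rows downward; lengths in m; the calibration is good to about 2 mm. A picture is of the moment at which its call begins: read the wrist's pose just before it. There is no depth.
- robot.hand_in(): hands the job in; it is judged then, once.
The state is a dict: "time": time; "qpos": joint angles; "qvel": joint speeds; "joint_efforts": joint torques, N m; "tool_pos": TCP position; "tool_rot": TCP orientation; "contact_force": force on the tool from outside, world axes, zero at the start; "torque": the same for the moment, N m; "opening": finger opening in m; "grip_force": force on a finger pad.
Only numpy, scipy, OpenCV 4.12 (cv2) and the standard library are available. Lean on these libraries where they do the work, as an engineer would, in place of code of your own. Each camera call takes 0.05 s, during which the arm holds its last target. There are 200 camera calls.

## Working session

There is one attempt and no reset: what is moved stays moved. The work goes in short steps, Python scripts to look and compute and a tool call to move; the robot and the scene stay as the last step left them, time stands still between calls to the robot, and variables do not carry over. Pictures are saved under pics/ and viewed, at most 14 in all, crops included, and the job is handed in when it is done.

Besides the shell and the picture viewer there is one more tool, called after "Request:" by a JSON object that holds its "name" and its "arguments", one argument or row to a line. step_arm: Moves the arm, as the interface text tells. Its arguments: {"type":"object","properties":{"motion":{"type":"array"},"hand":{"type":"number"},"squeeze":{"type":"number"}},"required":["motion"]}

```bash
mkdir -p pics; ls; python3 - <<'E'
from cell import robot
import cv2
s=robot.observe();print({k:s[k] for k in('time','tool_pos','tool_rot','opening')})
for n in('top','scene'):
    c=robot.read_camera(n);cv2.imwrite(f'pics/{n}0.png',c['pixels'][...,::-1]);print(n,{k:c[k] for k in c if k!='pixels'})
E
```

```text
pics
{'time': 0.0, 'tool_pos': array([0.15636999, 0.50077267, 0.24304355]), 'tool_rot': array([-3.14005807e+00, -1.87094882e-04,  2.83880213e+00]), 'opening': 0.0914649681438693}
top {'intrinsics': array([[479.42029339,   0.        , 315.61768348],
       [  0.        , 479.42029339, 203.29708809],
       [  0.        ,   0.        ,   1.        ]]), 'xyz': array([ 0.22143296, -0.32209041,  1.0097098 ]), 'rotation': array([ 0.18472633, -0.01559188, -1.56741181])}
scene {'intrinsics': array([[519.97803543,   0.        , 318.84711428],
       [  0.        , 519.97803543, 195.55422245],
       [  0.        ,   0.        ,   1.        ]]), 'xyz': array([ 0.6930039 , -0.02049461,  0.81641629]), 'rotation': array([0.50576294, 0.01166688, 2.33422299])}
```

View pics/top0.png

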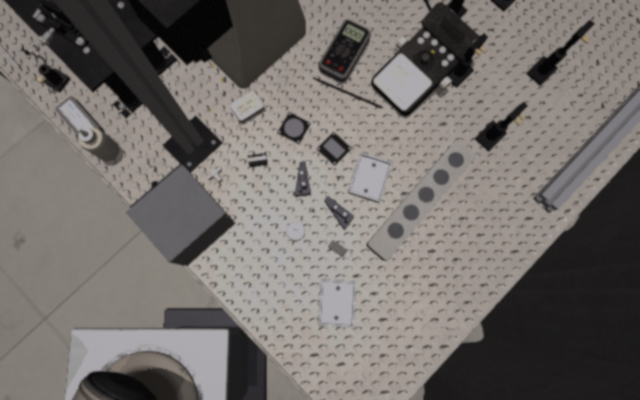

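View pics/scene0.png

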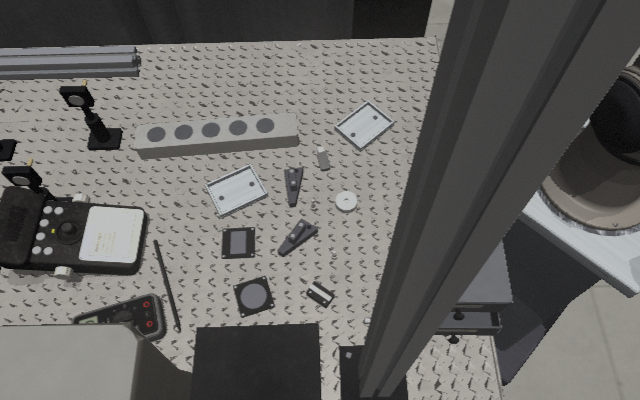

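Top view: the candidates for the tray are (370,177) and (337,302), and the first is farther from the base. The pads are the round one at (294,127) and the rectangular one at (334,148). The magnetic base is the disc at (295,232), and the dark grey block at (337,248) is a stray. The fibre block, black with a pale bar, is at (258,158). The wedges are at (303,180) and (339,211). Next I work out coarse positions.

```bash
cat > h.py <<'E'
from cell import robot
import numpy as np, cv2
from scipy.spatial.transform import Rotation as R
def Rm(r): return R.from_euler('xyz',r).as_matrix()
def shot(name):
    s=robot.observe(); c=robot.read_camera(name)
    K=c['intrinsics']
    if name=='wrist':
        T=np.eye(4);T[:3,:3]=Rm(s['tool_rot']);T[:3,3]=s['tool_pos'];T=T@np.array(c['T_tool_cam'])
    else:
        T=np.eye(4);T[:3,:3]=Rm(c['rotation']);T[:3,3]=c['xyz']
    return c['pixels'],K,T,s,c
def ray(K,T,uv,z,dist=None):
    uv=np.asarray(uv,float).reshape(-1,1,2)
    n=cv2.undistortPoints(uv,K,dist).reshape(-1,2)
    d=np.c_[n[:,0],-n[:,1],-np.ones(len(n))]@T[:3,:3].T
    o=T[:3,3]; t=(z-o[2])/d[:,2]
    return o+d*t[:,None]
def proj(K,T,P):
    p=(np.atleast_2d(P)-T[:3,3])@T[:3,:3]
    return np.c_[K[0,0]*p[:,0]/-p[:,2]+K[0,2],K[1,1]*-p[:,1]/-p[:,2]+K[1,2]]
def togo(P,yaw=None):
    "move (units of 60 mm, tool axes) from present pose to world TCP P; tool yaw"
    s=robot.observe();M=Rm(s['tool_rot']);d=M.T@(np.array(P)-s['tool_pos'])/.06
    # pointing down: spin about tool z (down) lowers world yaw
    sp=None if yaw is None else -((yaw-s['tool_rot'][2]+np.pi/2)%np.pi-np.pi/2)
    return np.round(d,3),sp
E
python3 - <<'E'
from h import *
_,K,T,s,c=shot('top')
n=dict(tray=(370,177,.013),tray2=(337,302,.013),round=(294,127,.004),small=(334,148,.004),mag=(295,232,.012),stray=(337,248,.01),fib=(258,158,.015),w1=(303,180,.016),w2=(339,211,.016),box=(180,215,.1),post=(195,140,0))
for k,v in n.items():print(k,ray(K,T,v[:2],v[2])[0].round(3))
_,K,T,s,c=shot('scene')
n=dict(tray=(236,191,.013),tray2=(364,125,.013),round=(254,296,.004),small=(238,243,.004),mag=(346,201,.012),fib=(320,294,.015),w1=(298,238,.016),w2=(293,186,.016))
for k,v in n.items():print(k,ray(K,T,v[:2],v[2])[0].round(3))
p,K,T,s,c=shot('wrist');print({k:c[k] for k in c if k!='pixels'},T.round(3))
E
```

```text
tray [ 0.466 -0.453  0.013]
tray2 [ 0.203 -0.381  0.013]
round [ 0.58  -0.289  0.004]
small [ 0.532 -0.377  0.004]
mag [ 0.347 -0.294  0.012]
stray [ 0.314 -0.382  0.01 ]
fib [ 0.505 -0.213  0.015]
w1 [ 0.457 -0.31   0.016]
w2 [ 0.391 -0.386  0.016]
box [ 0.367 -0.076  0.1  ]
post [ 0.549 -0.073  0.   ]
tray [ 0.473 -0.448  0.013]
tray2 [ 0.208 -0.379  0.013]
round [ 0.58  -0.286  0.004]
small [ 0.536 -0.375  0.004]
mag [ 0.353 -0.293  0.012]
fib [ 0.507 -0.209  0.015]
w1 [ 0.462 -0.303  0.016]
w2 [ 0.397 -0.381  0.016]
{'intrinsics': array([[321.79894373,   0.        , 320.93815911],
       [  0.        , 321.79894373, 202.76237637],
       [  0.        ,   0.        ,   1.        ]]), 'T_tool_cam': array([[ 9.84785384e-05,  9.58875795e-01,  2.83826002e-01,
         7.64922148e-02],
       [ 9.99999889e-01,  3.63408756e-05, -4.69741717e-04,
        -3.30875382e-04],
       [-4.60738448e-04,  2.83826016e-01, -9.58875685e-01,
        -1.41738724e-01],
       [ 0.00000000e+00,  0.00000000e+00,  0.00000000e+00,
         1.00000000e+00]])} [[ 0.298 -0.915 -0.271  0.083]
 [ 0.955  0.286  0.085  0.524]
 [-0.    -0.284  0.959  0.385]
 [ 0.     0.     0.     1.   ]]
```

```bash
python3 - <<'E'
from h import *
a=cv2.imread('pics/top0.png')[90:330,100:400];b=cv2.imread('pics/scene0.png')[200:400,400:640]
a=cv2.resize(a,None,fx=1.5,fy=1.5,interpolation=2);b=cv2.resize(b,(340,283))
o=np.zeros((360,790,3),np.uint8);o[:360,:450]=a;o[:283,450:]=b;cv2.imwrite('pics/c1.png',o)
E
```

```text
(no output)
```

View pics/c1.png

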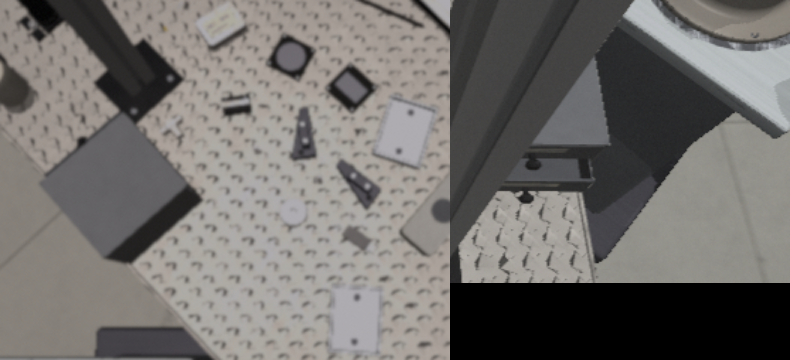

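```bash
python3 - <<'E'
from h import *
_,K,T,s,c=shot('top');_,K2,T2,_,_=shot('scene')
for uv in [(128,212),(183,163),(172,262),(225,217)]:
    for z in (0.05,.1,.15,.2,.25,.3,.35):
        P=ray(K,T,uv,z)[0];print(uv,P.round(3),proj(K2,T2,P)[0].round())
P=[ray(K,T,(210,150),0)[0]];print(P)
E
```

```text
(128, 212) [0.381 0.042 0.05 ] [505. 340.]
(128, 212) [0.372 0.023 0.1  ] [507. 318.]
(128, 212) [0.364 0.004 0.15 ] [510. 293.]
(128, 212) [ 0.356 -0.015  0.2  ] [513. 265.]
(128, 212) [ 0.347 -0.034  0.25 ] [517. 235.]
(128, 212) [ 0.339 -0.053  0.3  ] [521. 201.]
(128, 212) [ 0.331 -0.072  0.35 ] [526. 162.]
(183, 163) [ 0.484 -0.063  0.05 ] [403. 342.]
(183, 163) [ 0.47  -0.076  0.1  ] [407. 319.]
(183, 163) [ 0.456 -0.09   0.15 ] [411. 294.]
(183, 163) [ 0.443 -0.103  0.2  ] [415. 267.]
(183, 163) [ 0.429 -0.117  0.25 ] [419. 236.]
(183, 163) [ 0.415 -0.13   0.3  ] [424. 202.]
(183, 163) [ 0.402 -0.144  0.35 ] [430. 164.]
(172, 262) [ 0.281 -0.052  0.05 ] [490. 252.]
(172, 262) [ 0.278 -0.066  0.1  ] [493. 232.]
(172, 262) [ 0.275 -0.08   0.15 ] [496. 210.]
(172, 262) [ 0.271 -0.094  0.2  ] [499. 185.]
(172, 262) [ 0.268 -0.108  0.25 ] [502. 158.]
(172, 262) [ 0.265 -0.122  0.3  ] [506. 127.]
(172, 262) [ 0.262 -0.137  0.35 ] [510.  93.]
(225, 217) [ 0.372 -0.153  0.05 ] [404. 250.]
(225, 217) [ 0.364 -0.162  0.1  ] [407. 230.]
(225, 217) [ 0.356 -0.171  0.15 ] [410. 208.]
(225, 217) [ 0.348 -0.18   0.2  ] [414. 184.]
(225, 217) [ 0.34  -0.189  0.25 ] [418. 156.]
(225, 217) [ 0.332 -0.197  0.3  ] [423. 126.]
(225, 217) [ 0.325 -0.206  0.35 ] [428.  91.]
[array([ 0.52695318, -0.10647304,  0.        ])]
```

```bash
cat >> h.py <<'E'
def rows(pts):
    "pts: (x,y,z,yaw or None) -> rows, printed"
    s=robot.observe();M=Rm(s['tool_rot']);out=[]
    for p in pts:
        d=M.T@(np.array(p[:3])-s['tool_pos'])/.06
        sp=0 if p[3] is None else -((p[3]-s['tool_rot'][2]+np.pi)%(2*np.pi)-np.pi)
        out.append([[round(float(v),2) for v in d],round(float(sp),3)])
    print(out)
E
python3 - <<'E'
from h import *
a0=np.degrees(np.arctan2(.501,.157))
pts=[]
for i in range(1,14):
    a=a0-i*9; r=np.interp(a,[-45,-12,35,72.6],[.52,.38,.38,.525]); y=robot.observe()['tool_rot'][2]-np.radians(i*9)
    pts.append((r*np.cos(np.radians(a)),r*np.sin(np.radians(a)),.27,y)); 
rows(pts)
E
```

```text
[[[-1.29, -0.68, -0.44], 0.157], [[-2.35, -1.53, -0.44], 0.314], [[-3.19, -2.5, -0.44], 0.471], [[-3.79, -3.55, -0.44], 0.628], [[-4.48, -4.27, -0.44], 0.785], [[-5.13, -5.03, -0.44], 0.942], [[-5.65, -5.88, -0.44], 1.1], [[-6.03, -6.8, -0.44], 1.257], [[-6.26, -7.76, -0.44], 1.414], [[-6.72, -8.75, -0.44], 1.571], [[-7.26, -9.91, -0.44], 1.728], [[-7.6, -11.22, -0.44], 1.885], [[-7.68, -12.67, -0.44], 2.042]]
```

Request:
{"name": "step_arm", "arguments": {
  "motion": [
    [[-0.85,-0.4,-0.44],0.1],
    [[-1.7,-1.0,-0.44],0.21],
    [[-2.35,-1.53,-0.44],0.314],
    [[-3.0,-2.2,-0.44],0.42],
    [[-3.5,-3.0,-0.44],0.55],
    [[-3.9,-3.7,-0.44],0.65],
    [[-4.48,-4.27,-0.44],0.785],
    [[-5.13,-5.03,-0.44],0.942],
    [[-5.65,-5.88,-0.44],1.1],
    [[-6.03,-6.8,-0.44],1.257]
  ],
  "hand": 0,
  "squeeze": 20
}}

```text
time: 1.6
tool_pos: [0.3807, 0.0018, 0.2703]
tool_rot: [3.141, 0.0, 1.577]
contact_force: [1.8, -0.1, 0.2]
opening: 0.0916
grip_force: 0.0
```

```bash
python3 - <<'E'
from h import *
s=robot.observe();p=s['tool_pos'];a0=np.degrees(np.arctan2(p[1],p[0]));print(p,s['tool_rot'],a0)
pts=[]
for a in np.linspace(a0,-36,10)[1:]:
    r=np.interp(a,[-36,-12,35,72.6],[.5,.38,.38,.525]); y=s['tool_rot'][2]+np.radians(a-a0)
    pts.append((r*np.cos(np.radians(a)),r*np.sin(np.radians(a)),.27,y)); 
rows(pts)
E
```

```text
[0.38068325 0.00182435 0.27028689] [3.14056398e+00 1.52985607e-05 1.57666774e+00] 0.2745760500922229
[[[-0.45, -0.03, 0.0], 0.07], [[-0.89, -0.08, 0.0], 0.141], [[-1.33, -0.15, 0.0], 0.211], [[-1.85, 0.05, 0.0], 0.281], [[-2.41, 0.21, 0.01], 0.352], [[-3.0, 0.33, 0.01], 0.422], [[-3.62, 0.4, 0.01], 0.492], [[-4.27, 0.41, 0.01], 0.563], [[-4.93, 0.37, 0.01], 0.633]]
```

Request:
{"name": "step_arm", "arguments": {
  "motion": [
    [[-0.89,-0.08,0.0],0.141],
    [[-1.85,0.0,0.0],0.281],
    [[-2.7,0.27,0.0],0.4],
    [[-3.62,0.4,0.0],0.492],
    [[-4.5,0.4,0.0],0.6],
    [[-4.93,0.37,0.0],0.633],
    [[-4.93,0.37,0.0],0.633]
  ]
}}

```text
time: 2.48
tool_pos: [0.4053, -0.2931, 0.2696]
tool_rot: [-3.141, -0.0, 0.946]
contact_force: [0.1, 1.0, 1.2]
opening: 0.0915
grip_force: 0.0
```

```bash
python3 - <<'E'
from h import *
p,K,T,s,c=shot('wrist');cv2.imwrite('pics/w1.png',p[...,::-1]);np.savez('w1.npz',p=p,K=K,T=T);print(s['tool_pos'],s['tool_rot'],T[:3,3],c.keys())
E
```

```text
[ 0.40527483 -0.29314812  0.26958217] [-3.14087353e+00 -1.04637074e-04  9.46226275e-01] [ 0.45023498 -0.23139761  0.41132915] dict_keys(['pixels', 'intrinsics', 'T_tool_cam'])
```

View pics/w1.png

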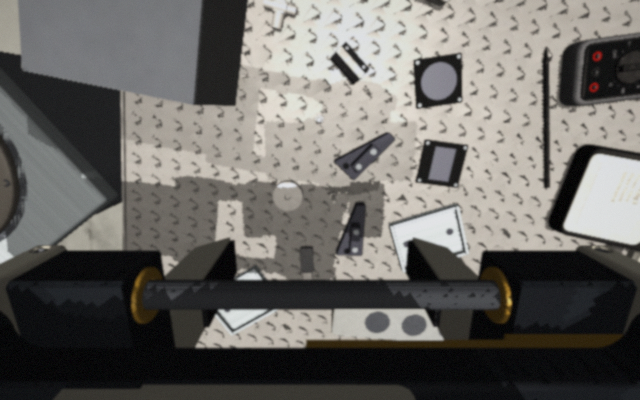

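The wrist view shows the base at (288,195) and the fibre block at (350,62), black with a pale bar. The round pad is at (438,80), the small pad at (441,162), the wedges at (365,155) and (352,228), and the far tray at (428,238). The stray dark block is at (307,258) and the near tray at (245,298). Next I measure all of these.

```bash
cat >> h.py <<'E'
def big(mask,roi):
    x0,y0,x1,y1=roi;m=np.zeros_like(mask);m[y0:y1,x0:x1]=mask[y0:y1,x0:x1]
    cs,_=cv2.findContours(m,cv2.RETR_EXTERNAL,cv2.CHAIN_APPROX_NONE);return max(cs,key=cv2.contourArea)
def rect(c,K,T,z):
    "min-area rectangle of contour in world plane z: centre, sizes mm, angle of long side (deg)"
    P=ray(K,T,c.reshape(-1,2),z)[:,:2]
    (cx,cy),(w,h),a=cv2.minAreaRect((P*1000).astype(np.float32))
    if w<h:a+=90;w,h=h,w
    return np.round([cx/1000,cy/1000],4),round(w,1),round(h,1),round((a+90)%180-90,1)
E
python3 - <<'E'
from h import *
d=np.load('w1.npz');p,K,T=d['p'],d['K'],d['T']
g=cv2.cvtColor(p,cv2.COLOR_RGB2GRAY)
for (x,y) in [(438,80),(418,60),(441,162),(425,150),(350,62),(366,155),(352,228),(415,225),(288,195),(300,215),(288,175)]:print((x,y),p[y,x],end=' ')
dark=(g<70).astype(np.uint8)*255
for n,roi,z in [('roundpad',(405,45,470,115),.004),('smallpad',(408,132,475,192),.004),('fib',(325,35,378,88),.014),('wA',(330,128,400,182),.016),('wB',(333,198,372,258),.016)]:
    c=big(dark if 'w' not in n else (g<100).astype(np.uint8)*255,roi);print(n,rect(c,K,T,z),cv2.contourArea(c))
for n,roi in [('rf',(420,60,458,103)),('sf',(424,143,460,180))]:
    print(n,rect(big((g>75).astype(np.uint8)*255,roi),K,T,.004))
cv2.imwrite('pics/c2.png',cv2.resize(p[30:270,270:480,::-1],None,fx=2.5,fy=2.5,interpolation=2))
E
```

```text
(438, 80) [138 136 145] (418, 60) [110 113 112] (441, 162) [130 129 139] (425, 150) [28 27 26] (350, 62) [223 224 220] (366, 155) [79 79 86] (352, 228) [35 34 37] (415, 225) [225 227 229] (288, 195) [155 148 141] (300, 215) [108 104  97] (288, 175) [184 176 169] roundpad (array([ 0.5803, -0.2873]), 55.7, 54.3, -27.4) 1993.0
smallpad (array([ 0.5342, -0.3757]), 53.6, 53.4, -43.0) 1594.0
fib (array([ 0.4968, -0.2118]), 37.1, 8.6, -81.8) 230.0
wA (array([ 0.4634, -0.3027]), 71.5, 35.9, 6.1) 1087.0
wB (array([ 0.3907, -0.3774]), 83.4, 40.3, 48.0) 1044.0
rf (array([ 0.5812, -0.2879]), 42.3, 41.2, -35.8)
sf (array([ 0.5347, -0.3766]), 42.8, 27.0, 46.7)
```

View pics/c2.png

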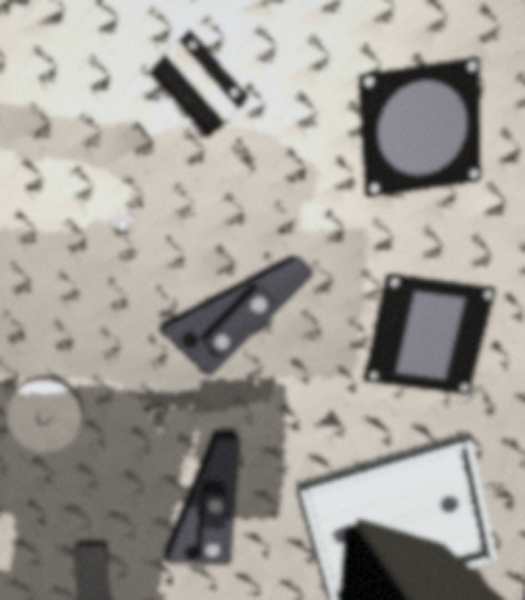

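```bash
python3 - <<'E'
from h import *
d=np.load('w1.npz');p,K,T=d['p'],d['K'],d['T']
P=ray(K,T,(287.3,196.3),.012)[0];print(P)
print(ray(K,T,(270+225/2.5,30+322/2.5),.03)[0],ray(K,T,(270+212/2.5,30+520/2.5),.03)[0])
rows([(P[0],P[1],.1,None)])
E
```

```text
[ 0.35107673 -0.29452526  0.012     ]
[ 0.45369628 -0.30549912  0.03      ] [ 0.39188572 -0.38586686  0.03      ]
[[[-0.57, -0.71, 2.83], 0.0]]
```

Request:
{"name": "step_arm", "arguments": {
  "motion": [
    [[-0.57,-0.71,1.0],0],
    [[-0.57,-0.71,1.9],0],
    [[-0.57,-0.71,2.83],0],
    [[-0.57,-0.71,2.83],0],
    [[-0.57,-0.71,2.83],0]
  ],
  "hand": 60,
  "squeeze": 30
}}

```text
time: 3.15
tool_pos: [0.3524, -0.2951, 0.1023]
tool_rot: [3.139, 0.0, 0.95]
contact_force: [-0.1, -0.1, 1.2]
opening: 0.0703
grip_force: 0.0
```

```bash
python3 - <<'E'
from h import *
p,K,T,s,c=shot('wrist');cv2.imwrite('pics/w2.png',p[100:340,130:510,::-1]);np.savez('w2.npz',p=p,K=K,T=T);print(s['tool_pos'],s['tool_rot'],s['opening'])
E
```

```text
[ 0.35237099 -0.29505379  0.10233528] [3.13888904e+00 4.56626387e-04 9.50085563e-01] 0.07033639648120123
```

View pics/w2.png

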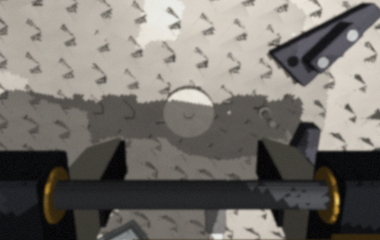

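The base sits between the open fingers, with its hole at about (320,214) in the full image.

```bash
python3 - <<'E'
from h import *
d=np.load('w2.npz');p,K,T=d['p'],d['K'],d['T']
P=ray(K,T,(319.7,214),.012)[0];print(P)
rows([(P[0],P[1],.02,None)])
E
```

```text
[ 0.35141792 -0.29567643  0.012     ]
[[[-0.01, -0.02, 1.38], 0.0]]
```

Request:
{"name": "step_arm", "arguments": {
  "motion": [
    [[0,-0.02,0.8],0],
    [[0,-0.02,1.33],0],
    [[0,-0.02,1.33],0],
    [[0,-0.02,1.33],0]
  ]
}}

```text
time: 3.7
tool_pos: [0.3514, -0.2952, 0.0226]
tool_rot: [3.138, 0.001, 0.949]
contact_force: [0.1, 0.1, 0.8]
opening: 0.0701
grip_force: 0.0
```

Request:
{"name": "step_arm", "arguments": {
  "motion": [
    [[0,0,0],0],
    [[0,0,0],0],
    [[0,0,0],0],
    [[0,0,0],0],
    [[0,0,0],0]
  ],
  "hand": 255,
  "squeeze": 30
}}

```text
time: 4.32
tool_pos: [0.3503, -0.2941, 0.0207]
tool_rot: [3.141, -0.0, 0.949]
contact_force: [0.4, 1.3, 4.0]
opening: 0.037
grip_force: 30.0
```

```bash
python3 - <<'E'
from h import *
rows([(.5812,-.2879,.1,None)])
E
```

```text
[[[2.33, 3.07, -1.32], 0.0]]
```

Request:
{"name": "step_arm", "arguments": {
  "motion": [
    [[0,0,-0.9],0],
    [[0.3,0.7,-1.32],0],
    [[0.6,1.5,-1.32],0],
    [[0.9,2.3,-1.32],0],
    [[1.2,3.07,-1.32],0],
    [[1.2,3.07,-1.32],0],
    [[1.2,3.07,-1.32],0],
    [[1.2,3.07,-1.32],0]
  ]
}}

```text
time: 5.32
tool_pos: [0.5406, -0.3425, 0.0995]
tool_rot: [-3.14, -0.0, 0.948]
contact_force: [-0.7, -0.1, -0.7]
opening: 0.0372
grip_force: 30.0
```

```bash
python3 - <<'E'
from h import *
p,K,T,s,c=shot('wrist');cv2.imwrite('pics/w3.png',p[...,::-1]);np.savez('w3.npz',p=p,K=K,T=T);print(s['tool_pos'],s['tool_rot'],s['opening'])
g=cv2.cvtColor(p,cv2.COLOR_RGB2GRAY)
u,v=proj(K,T,(.5812,-.2879,.004))[0].astype(int);print(u,v)
m=((g>75)*255).astype(np.uint8)
u2,v2=proj(K,T,(.5347,-.3766,.004))[0].astype(int)
L=[]
for n,(a,b),h in (('r',(u,v),36),('s',(u2,v2),30)):
    k=cv2.connectedComponents(m)[1];c=cv2.findContours((k==k[b,a]).astype(np.uint8),0,1)[0];c=max(c,key=cv2.contourArea);print(n,(a,b),rect(c,K,T,.004))
E
```

```text
[ 0.54060998 -0.34251756  0.09951945] [-3.14015677e+00 -7.81371520e-05  9.48208270e-01] 0.03716166333542385
322 119
r (np.int64(322), np.int64(119)) (array([ 0.5806, -0.2878]), 42.4, 42.2, -35.7)
s (np.int64(339), np.int64(247)) (array([ 0.559 , -0.3045]), 516.0, 203.5, -35.7)
```

View pics/w3.png

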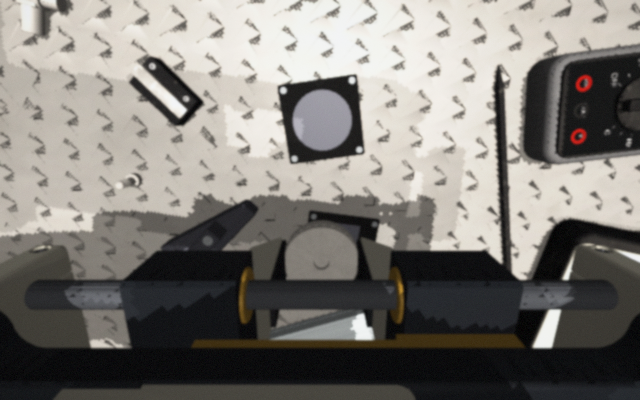

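The disc is held level, with its hole at about (321,263), and the round footprint is at (322,119). The block is at (167,90).

```bash
python3 - <<'E'
from h import *
d=np.load('w3.npz');p,K,T=d['p'],d['K'],d['T']
P=ray(K,T,(321,263),.0908)[0];print(P);o=P-robot.observe()['tool_pos'];print(o)
g=cv2.cvtColor(p,cv2.COLOR_RGB2GRAY)
# disc rim of the held base
rows([(.5806-o[0],-.2878-o[1],.1,None),(.5806,-.2878,.0255,None)])
h=cv2.cvtColor(p,cv2.COLOR_RGB2HSV)
c=big((g<70).astype(np.uint8)*255,(128,50,170,125));print(rect(c,K,T,.014))
q=big(((g>200)).astype(np.uint8)*255,(135,60,195,122));print(rect(q,K,T,.019))
cv2.imwrite('pics/c3.png',np.hstack([cv2.resize(p[45:135,120:215,::-1],(400,380),interpolation=2),cv2.resize(p[215:300,270:375,::-1],(400,380),interpolation=2)]))
E
```

```text
[ 0.54059876 -0.34304028  0.0908    ]
[-0.00016735 -0.00038029 -0.00897835]
[[[1.14, 0.0, -0.0], 0.0], [[1.13, 0.01, 1.24], 0.0]]
(array([ 0.513 , -0.2005]), 22.0, 10.5, -81.1)
(array([ 0.5053, -0.2094]), 41.3, 7.4, -82.2)
```

View pics/c3.png

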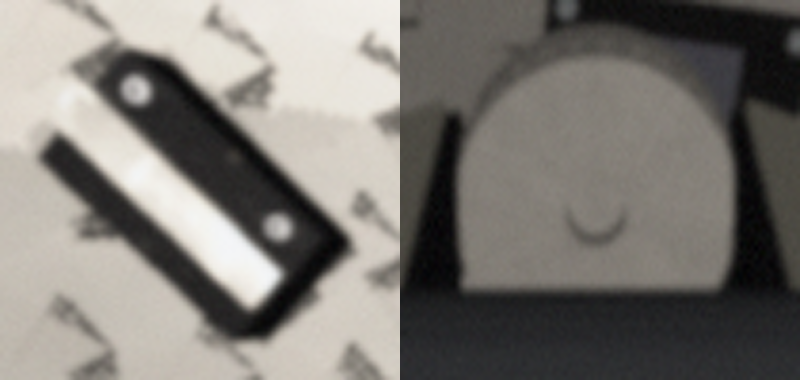

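Request:
{"name": "step_arm", "arguments": {
  "motion": [
    [[0.7,0,0],0],
    [[1.14,0,0],0],
    [[1.14,0,0.5],0],
    [[1.14,0,1.0],0],
    [[1.14,0,1.2],0],
    [[1.14,0,1.24],0],
    [[1.14,0,1.24],0],
    [[1.14,0,1.24],0]
  ]
}}

```text
time: 6.38
tool_pos: [0.5822, -0.2877, 0.0265]
tool_rot: [3.139, -0.0, 0.949]
contact_force: [-0.5, 0.6, -2.0]
opening: 0.0374
grip_force: 30.0
```

Request:
{"name": "step_arm", "arguments": {
  "motion": [
    [[0,-0.01,0.01],0],
    [[0,-0.01,0.02],0],
    [[0,-0.01,0.02],0]
  ]
}}

```text
time: 6.75
tool_pos: [0.5813, -0.2869, 0.0247]
tool_rot: [3.141, -0.0, 0.949]
contact_force: [-2.0, -0.1, 3.9]
opening: 0.0371
grip_force: 30.0
```

Request:
{"name": "step_arm", "arguments": {
  "motion": [
    [[0,0,0],0],
    [[0,0,0],0],
    [[0,0,-0.2],0],
    [[0,0,-0.8],0],
    [[0,0,-1.5],0],
    [[0,0,-1.5],0]
  ],
  "hand": 70
}}

```text
time: 7.5
tool_pos: [0.5833, -0.2881, 0.119]
tool_rot: [3.133, -0.001, 0.949]
contact_force: [0.2, 0.6, -0.2]
opening: 0.0665
grip_force: 0.0
```

```bash
python3 - <<'E'
from h import *
s=robot.observe();print(s['qpos'].round(2),s['tool_pos'])
rows([(.5053,-.2094,.11,np.radians(-82))])
E
```

```text
[-0.58  0.67  1.32  0.    1.14  0.05] [ 0.58325816 -0.28812846  0.11898461]
[[[0.31, -1.82, 0.13], 2.38]]
```

Request:
{"name": "step_arm", "arguments": {
  "motion": [
    [[0.1,-0.6,0.1],0.187],
    [[0.2,-1.2,0.1],0.374],
    [[0.31,-1.8,0.1],0.56],
    [[0.31,-1.8,0.1],0.75],
    [[0.31,-1.8,0.1],0.93],
    [[0.31,-1.8,0.1],1.12],
    [[0.31,-1.8,0.1],1.3],
    [[0.31,-1.8,0.1],1.49],
    [[0.31,-1.8,0.1],1.68],
    [[0.31,-1.8,0.1],1.86]
  ]
}}

```text
time: 8.75
tool_pos: [0.5039, -0.2086, 0.1077]
tool_rot: [3.141, 0.001, -0.917]
contact_force: [-0.2, 0.2, -0.7]
opening: 0.0669
grip_force: 0.0
```

Request:
{"name": "step_arm", "arguments": {
  "motion": [
    [[0,0,0],0.187],
    [[0,0,0],0.374],
    [[0,0,0],0.52],
    [[0,0,0],0.52],
    [[0,0,0],0.52],
    [[0,0,0],0.52]
  ]
}}

```text
time: 9.5
tool_pos: [0.5042, -0.2088, 0.1081]
tool_rot: [3.142, 0.0, -1.43]
contact_force: [0.5, 0.3, 0.3]
opening: 0.0666
grip_force: 0.0
```

```bash
python3 - <<'E'
from h import *
p,K,T,s,c=shot('wrist');np.savez('w4.npz',p=p,K=K,T=T);print(s['tool_pos'],s['tool_rot'],s['qpos'].round(2))
uv=proj(K,T,[(.5053,-.2094,.019),(.5806,-.2878,.016),(.4537,-.3055,.03)]);print(uv)
u,v=uv[0].astype(int);g=cv2.cvtColor(p,cv2.COLOR_RGB2GRAY)
q=big((g>185).astype(np.uint8)*255,(u-12,v-42,u+12,v+42));print(rect(q,K,T,.019))
cv2.imwrite('pics/w4.png',p[...,::-1])
E
```

```text
[ 0.50417942 -0.20878673  0.10805508] [ 3.14154003e+00  1.38530813e-04 -1.42960110e+00] [-0.53  0.52  1.65  0.    0.97  2.47]
[[319.69591016 212.80372813]
 [227.00523953  89.26949847]
 [419.73187416  88.66132981]]
(array([ 0.5027, -0.1843]), 18.0, 16.0, 8.1)
```

View pics/w4.png

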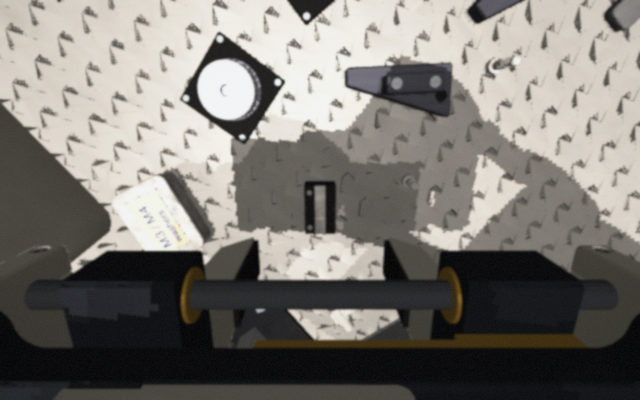

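The base is on the round pad, with its hole at (224,90). The block is at (320,207), between the fingers and nearly aligned. I check the base's centring against the pad screws and measure the block.

```bash
python3 - <<'E'
from h import *
d=np.load('w4.npz');p,K,T=d['p'],d['K'],d['T'];g=cv2.cvtColor(p,cv2.COLOR_RGB2GRAY)
# pad screws refined
S=np.array([(220,38),(281,83),(243,138),(186,98)],np.float32)
W=[]
for x,y in S.astype(int):
    q=g[y-6:y+7,x-6:x+7].astype(float);w=np.clip(q-120,0,None);yy,xx=np.mgrid[-6:7,-6:7];W.append((x+(w*xx).sum()/w.sum(),y+(w*yy).sum()/w.sum()))
print(np.round(W,1));PW=ray(K,T,W,.004);print('screws',PW[:,:2].round(4),PW.mean(0).round(4))
# base top: bright disc
c=big((g>175).astype(np.uint8)*255,(193,52,256,124));e=cv2.fitEllipse(c);print(e, ray(K,T,e[0],.016)[0].round(4), ray(K,T,(224,90),.016)[0].round(4))
b=cv2.resize(p[170:245,280:360,::-1],(400,375),interpolation=2);a=cv2.resize(p[30:145,175:290,::-1],(375,375),interpolation=2);cv2.imwrite('pics/c4.png',np.hstack([a,b]))
c=big((g<62).astype(np.uint8)*255,(298,174,342,240));print('blk',c.reshape(-1,2).min(0),c.reshape(-1,2).max(0))
E
```

```text
[[219.6  36. ]
 [282.5  82.9]
 [242.1 137.4]
 [183.3  98.5]]
screws [[ 0.5911 -0.322 ]
 [ 0.5448 -0.2979]
 [ 0.5707 -0.2554]
 [ 0.615  -0.2771]] [ 0.5804 -0.2881  0.004 ]
((225.65672302246094, 89.17633819580078), (54.53239822387695, 60.596336364746094), 153.6532745361328) [ 0.5815 -0.2877  0.016 ] [ 0.5826 -0.287   0.016 ]
blk [304 181] [335 232]
```

View pics/c4.png

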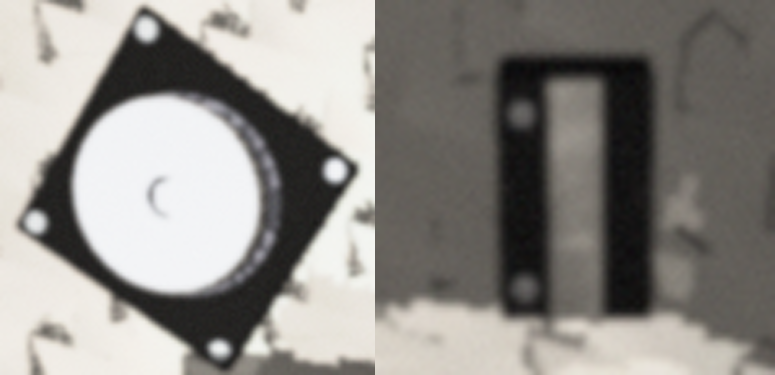

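```bash
python3 - <<'E'
from h import *
d=np.load('w4.npz');K,T=d['K'],d['T']
P=ray(K,T,[(320.2,209),(320,209.5)],[.019,.014][0])[0];print(P)
rows([(P[0],P[1],.021,None)])
E
```

```text
[ 0.5053455  -0.21243625  0.019     ]
[[[0.06, -0.01, 1.45], 0.0]]
```

Request:
{"name": "step_arm", "arguments": {
  "motion": [
    [[0.03,0,0.8],0],
    [[0.04,0,1.42],0],
    [[0.04,0,1.45],0],
    [[0.04,0,1.45],0],
    [[0.04,0,1.45],0]
  ]
}}

```text
time: 10.18
tool_pos: [0.5053, -0.2115, 0.0226]
tool_rot: [-3.14, -0.001, -1.431]
contact_force: [0.5, 0.1, 0.2]
opening: 0.0664
grip_force: 0.0
```

Request:
{"name": "step_arm", "arguments": {
  "motion": [
    [[0,0,0],0],
    [[0,0,0],0],
    [[0,0,0],0],
    [[0,0,0],0],
    [[0,0,0],0],
    [[0,0,0],0]
  ],
  "hand": 255,
  "squeeze": 25
}}

```text
time: 10.92
tool_pos: [0.5046, -0.2112, 0.0211]
tool_rot: [-3.142, 0.0, -1.431]
contact_force: [0.5, 0.5, -0.5]
opening: 0.0236
grip_force: 25.0
```

```bash
python3 - <<'E'
from h import *
rows([(.489,-.425,.11,.815)])
E
```

```text
[[[3.49, 0.75, -1.48], -2.246]]
```

Request:
{"name": "step_arm", "arguments": {
  "motion": [
    [[0,0,-0.8],0],
    [[0,0,-1.48],0],
    [[0.7,0.15,-1.48],-0.18],
    [[1.4,0.3,-1.48],-0.36],
    [[2.1,0.45,-1.48],-0.54],
    [[2.8,0.6,-1.48],-0.72],
    [[3.49,0.75,-1.48],-0.9],
    [[3.49,0.75,-1.48],-1.08],
    [[3.49,0.75,-1.48],-1.26],
    [[3.49,0.75,-1.48],-1.44]
  ]
}}

```text
time: 12.18
tool_pos: [0.4888, -0.4248, 0.1094]
tool_rot: [-3.141, 0.001, 0.014]
contact_force: [-0.1, -1.0, -2.0]
opening: 0.0241
grip_force: 25.0
```

Request:
{"name": "step_arm", "arguments": {
  "motion": [
    [[0,0,0],-0.18],
    [[0,0,0],-0.36],
    [[0,0,0],-0.54],
    [[0,0,0],-0.72],
    [[0,0,0],-0.806],
    [[0,0,0],-0.806],
    [[0,0,0],-0.806],
    [[0,0,0],-0.806]
  ]
}}

```text
time: 13.18
tool_pos: [0.4891, -0.4248, 0.1098]
tool_rot: [-3.141, -0.0, 0.814]
contact_force: [-0.1, 0.7, -0.1]
opening: 0.0238
grip_force: 25.0
```

```bash
python3 - <<'E'
from h import *
p,K,T,s,c=shot('wrist');np.savez('w5.npz',p=p,K=K,T=T);print(s['tool_pos'],s['tool_rot'],s['qpos'].round(2))
g=cv2.cvtColor(p,cv2.COLOR_RGB2GRAY)
uv=proj(K,T,[(.5347,-.3766,.004),(.5813,-.288,.016)]);print(uv)
a,b=uv[0].astype(int)
k=cv2.connectedComponents(((g>75)*255).astype(np.uint8))[1];cc=cv2.findContours((k==k[b,a]).astype(np.uint8),0,1)[0];print(rect(max(cc,key=cv2.contourArea),K,T,.004))
cv2.imwrite('pics/w5.png',p[...,::-1])
E
```

```text
[ 0.4891209  -0.4247748   0.10978706] [-3.14141284e+00 -1.06072810e-04  8.13832842e-01] [-0.83  0.68  1.33  0.    1.13 -0.08]
[[320.64023027 121.90158538]
 [277.52072541 -35.93112012]]
(array([ 0.5343, -0.3765]), 43.0, 26.7, 47.2)
```

View pics/w5.png

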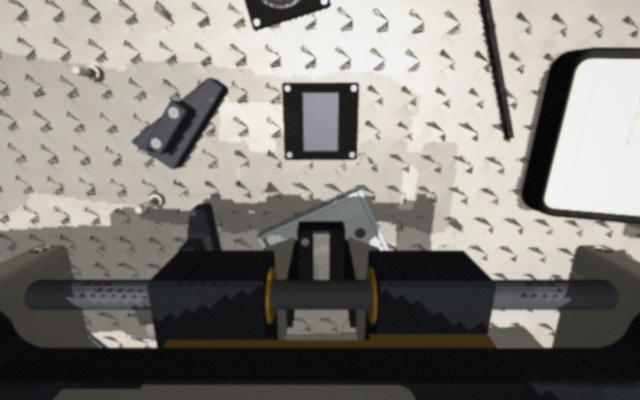

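```bash
python3 - <<'E'
from h import *
d=np.load('w5.npz');p,K,T=d['p'],d['K'],d['T'];s=robot.observe()
g=cv2.cvtColor(p,cv2.COLOR_RGB2GRAY);print(g[215:245,321],g[250,300:345])
M=Rm(s['tool_rot'])
for uv in [(321,230),(321,231),(321,232),(321,233),(322,250)]:print((ray(K,T,uv,.1077)[0]-s['tool_pos'])@M)
off=.001
t=np.array([.5344,-.3765])-off*M[:2,0]
rows([(t[0],t[1],.0265,np.radians(46.9))])
E
```

```text
[120 118 117 118 116 104  70  33  15  13  11  13   9  13  17  26  45  61
  82 116 130 133 129 131 129 127 128 126 130 130] [ 16  18  16  17  17  16  16  21  21  17  21  28  52  95 123 136 137 141
 139 141 144 144 145 144 143 141 142 139 121  91  49  27  16  18  21  23
  17  21  22  17  18  17  20  20  13]
[0.02041001 0.00033225 0.00211232]
[0.01989842 0.00033223 0.00211227]
[0.01938587 0.00033221 0.00211222]
[0.01887234 0.00033219 0.00211216]
[0.00999184 0.00081896 0.00211114]
[[[1.09, -0.0, 1.39], -0.005]]
```

Request:
{"name": "step_arm", "arguments": {
  "motion": [
    [[0.7,0,0],-0.005],
    [[1.1,0,0.1],-0.005],
    [[1.1,0,0.7],-0.005],
    [[1.1,0,1.2],-0.005],
    [[1.1,0,1.37],-0.005],
    [[1.1,0,1.4],-0.005],
    [[1.1,0,1.4],-0.005],
    [[1.1,0,1.4],-0.005]
  ]
}}

```text
time: 14.22
tool_pos: [0.5348, -0.3772, 0.0268]
tool_rot: [3.14, -0.0, 0.82]
contact_force: [0.9, 0.0, -1.4]
opening: 0.0238
grip_force: 25.0
```

Request:
{"name": "step_arm", "arguments": {
  "motion": [
    [[0,0,0],0],
    [[0,0,0],0]
  ]
}}

```text
time: 14.48
tool_pos: [0.5345, -0.3769, 0.0262]
tool_rot: [3.141, -0.0, 0.82]
contact_force: [0.0, -0.3, -0.7]
opening: 0.0236
grip_force: 25.0
```

Request:
{"name": "step_arm", "arguments": {
  "motion": [
    [[0,0,0.015],0],
    [[0,0,0.015],0]
  ]
}}

```text
time: 14.72
tool_pos: [0.5345, -0.3768, 0.025]
tool_rot: [3.142, -0.0, 0.82]
contact_force: [0.4, -0.4, -1.3]
opening: 0.0235
grip_force: 25.0
```

Request:
{"name": "step_arm", "arguments": {
  "motion": [
    [[0,0,0],0],
    [[0,0,0],0],
    [[0,0,0],0],
    [[0,0,-0.8],0],
    [[0,0,-1.8],0],
    [[-0.9,0,-2.5],0],
    [[-1.8,0,-3.2],0],
    [[-2.7,0,-3.2],0],
    [[-2.7,0,-3.2],0],
    [[-2.7,0,-3.2],0]
  ],
  "hand": 130
}}

```text
time: 15.98
tool_pos: [0.4238, -0.495, 0.2166]
tool_rot: [-3.141, -0.001, 0.819]
contact_force: [1.3, 0.2, 1.2]
opening: 0.0451
grip_force: 0.0
```

```bash
python3 - <<'E'
from h import *
p,K,T,s,c=shot('wrist');np.savez('w6.npz',p=p,K=K,T=T);print(s['tool_pos'],s['tool_rot'],s['qpos'].round(2),s['opening'])
cv2.imwrite('pics/w6.png',p[...,::-1])
E
```

```text
[ 0.42375021 -0.49496095  0.21658191] [-3.14083710e+00 -8.17321044e-04  8.18944682e-01] [-0.98  0.6   1.18  0.    1.37 -0.23] 0.045068192364649214
```

View pics/w6.png

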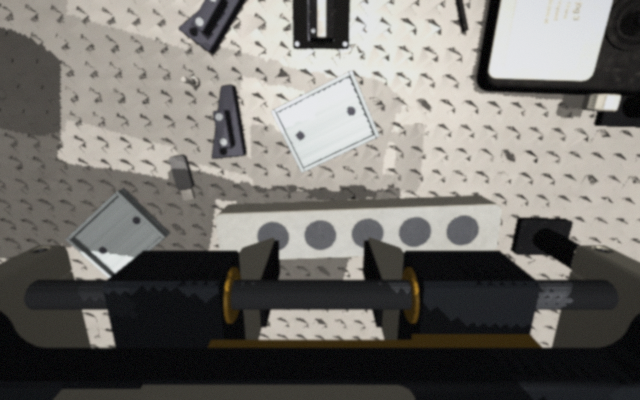

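Both parts sit on their pads. The tray is at (326,121), wedge B at (229,122) with its narrow tail up and head down, and wedge A at (210,20). I measure the tray by its bluish colour and the wedges by their dark outlines.

```bash
cat >> h.py <<'E'
def quad(c):
    h=cv2.convexHull(c)
    for e in np.linspace(.01,.1,91)*cv2.arcLength(h,True):
        q=cv2.approxPolyDP(h,e,True)
        if len(q)<=4:return q.reshape(-1,2).astype(float)
E
python3 - <<'E'
from h import *
def ld(n):
    d=np.load(n);return d['p'],d['K'],d['T']
p,K,T=ld('w6.npz');i=p.astype(int)
m=((i[...,2]-i[...,0]>-3)&(i.sum(2)>300)).astype(np.uint8)*255
m=cv2.morphologyEx(m,cv2.MORPH_OPEN,np.ones((3,3)))
m=cv2.morphologyEx(m,cv2.MORPH_CLOSE,np.ones((7,7)))
c=big(m,(265,62,388,180));print('tray',rect(c,K,T,.013),quad(c).tolist())
g=cv2.cvtColor(p,cv2.COLOR_RGB2GRAY)
for x,y in [(300,136),(351,112)]:
    q=g[y-7:y+8,x-7:x+8];w=np.clip(150.-q,0,None);yy,xx=np.mgrid[-7:8,-7:8];print('dot',ray(K,T,(x+(w*xx).sum()/w.sum(),y+(w*yy).sum()/w.sum()),.005)[0].round(4))
for n,f,roi in [('B','w6.npz',(200,78,252,165)),('A','w5.npz',(125,70,235,175)),('A','w1.npz',(330,128,400,182)),('B','w1.npz',(333,198,372,258))]:
    p,K,T=ld(f);g=cv2.cvtColor(p,cv2.COLOR_RGB2GRAY)
    m=((g<105)*255).astype(np.uint8);m=cv2.morphologyEx(m,cv2.MORPH_OPEN,np.ones((5,5)))
    c=big(m,roi);q=quad(c);W=ray(K,T,q,.016)[:,:2];L=np.linalg.norm(W-np.roll(W,-1,0),axis=1);print(n,f,q.tolist(),W.round(4).tolist(),(L*1000).round(1))
E
```

```text
tray (array([ 0.4782, -0.4446]), 104.5, 94.9, -18.4) [[366.0, 70.0], [378.0, 135.0], [301.0, 171.0], [272.0, 110.0]]
dot [ 0.4402 -0.4444  0.005 ]
dot [ 0.4972 -0.4628  0.005 ]
B w6.npz [[232.0, 85.0], [245.0, 154.0], [213.0, 157.0], [221.0, 87.0]] [[0.426, -0.3623], [0.3851, -0.4184], [0.3579, -0.3973], [0.4166, -0.3561]] [69.5 34.4 71.8 11.3]
A w5.npz [[227.0, 88.0], [183.0, 165.0], [134.0, 143.0], [207.0, 79.0]] [[0.5036, -0.3153], [0.44, -0.329], [0.4267, -0.2943], [0.498, -0.302]] [65.1 37.2 71.8 14.5]
A w1.npz [[392.0, 136.0], [355.0, 177.0], [335.0, 163.0], [384.0, 133.0]] [[0.5005, -0.3079], [0.436, -0.3235], [0.4259, -0.2945], [0.4946, -0.2992]] [66.3 30.8 68.9 10.5]
B w1.npz [[365.0, 201.0], [361.0, 246.0], [334.0, 253.0], [354.0, 202.0]] [[0.4289, -0.3569], [0.39, -0.4059], [0.3549, -0.3932], [0.4167, -0.3498]] [62.5 37.3 75.5 14.1]
```

```bash
cat >> h.py <<'E'
LOC=np.array([(42,-13),(-30,-13),(-30,23),(42,-1)])/1000.
def wedgefit(W):
    "W: quad in world; order found by cyclic tries; returns origin, yaw deg, rms mm"
    W=np.asarray(W); best=None
    if cv2.contourArea(W.astype(np.float32),True)*cv2.contourArea(LOC.astype(np.float32),True)<0:W=W[::-1]
    for k in range(4):
        Q=np.roll(W,k,0);a=LOC-LOC.mean(0);b=Q-Q.mean(0)
        th=np.arctan2((a[:,0]*b[:,1]-a[:,1]*b[:,0]).sum(),(a*b).sum());r=R.from_euler('z',th).as_matrix()[:2,:2]
        t=Q.mean(0)-r@LOC.mean(0);e=np.sqrt(((LOC@r.T+t-Q)**2).sum(1).mean())*1000
        if best is None or e<best[2]:best=(t.round(4),round(float(np.degrees(th)),1),round(e,1))
    return best
E
python3 - <<'E'
from h import *
A=wedgefit([[0.5036, -0.3153], [0.44, -0.329], [0.4267, -0.2943], [0.498, -0.302]])
print(A,wedgefit([[0.5005, -0.3079], [0.436, -0.3235], [0.4259, -0.2945], [0.4946, -0.2992]]))
print(wedgefit([[0.426, -0.3623], [0.3851, -0.4184], [0.3579, -0.3973], [0.4166, -0.3561]]),wedgefit([[0.4289, -0.3569], [0.39, -0.4059], [0.3549, -0.3932], [0.4167, -0.3498]]))
rows([(A[0][0]-.03,A[0][1]-.006,.15,np.radians(A[1]))])
E
```

```text
(array([ 0.461 , -0.3105]), 13.2, np.float64(3.6)) (array([ 0.4582, -0.3068]), 14.9, np.float64(4.0))
(array([ 0.392 , -0.3878]), 53.7, np.float64(1.8)) (array([ 0.3933, -0.3807]), 54.2, np.float64(4.6))
[[[2.24, -1.94, 1.11], 0.59]]
```

Request:
{"name": "step_arm", "arguments": {
  "motion": [
    [[0.7,-0.6,0.3],0.15],
    [[1.4,-1.2,0.6],0.3],
    [[2.0,-1.8,0.9],0.45],
    [[2.24,-1.94,1.1],0.59],
    [[2.24,-1.94,1.1],0.59],
    [[2.24,-1.94,1.1],0.59],
    [[2.24,-1.94,1.1],0.59]
  ]
}}

```text
time: 16.9
tool_pos: [0.4308, -0.3185, 0.1514]
tool_rot: [3.141, -0.001, 0.231]
contact_force: [0.0, 0.6, -0.3]
opening: 0.0449
grip_force: 0.0
```

```bash
python3 - <<'E'
from h import *
p,K,T,s,c=shot('wrist');np.savez('w7.npz',p=p,K=K,T=T);print(s['tool_pos'],s['tool_rot'],s['qpos'].round(2),s['opening'])
g=cv2.cvtColor(p,cv2.COLOR_RGB2GRAY)
M=Rm((0,0,np.radians(13)));u=proj(K,T,[np.r_[(np.array([.4600,-.309])+M[:2,:2]@l),.016] for l in LOC]);print(u.round())
x0,y0=(u.min(0)-14).astype(int);x1,y1=(u.max(0)+14).astype(int)
m=((g<105)*255).astype(np.uint8);m=cv2.morphologyEx(m,cv2.MORPH_OPEN,np.ones((7,7)))
c=big(m,(x0,y0,x1,y1));q=quad(c);print(q.tolist(),wedgefit(ray(K,T,q,.016)[:,:2]))
o=p[...,::-1].copy();cv2.drawContours(o,[c],-1,(0,0,255),1);cv2.imwrite('pics/w7.png',o[60:300,120:520])
E
```

```text
[ 0.43081001 -0.31847845  0.15140194] [ 3.14060006e+00 -6.17722603e-04  2.30772879e-01] [-0.78  0.45  1.63 -0.    1.06  0.56] 0.044851532253847796
[[333. 113.]
 [332. 197.]
 [292. 197.]
 [319. 113.]]
[[331.0, 116.0], [346.0, 209.0], [277.0, 209.0], [320.0, 117.0]] (array([ 0.4529, -0.3104]), 13.9, np.float64(10.3))
```

View pics/w7.png

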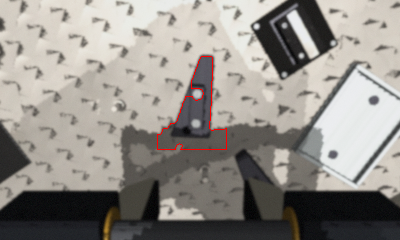

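The wedge A outline matches the prediction, except that its shadow merges with the head in the contour. The rib screws are at (317,154) and (316,185), and the block sits on its pad. I use the rib screws for the rib centre.

```bash
python3 - <<'E'
from h import *
d=np.load('w7.npz');p,K,T=d['p'],d['K'],d['T']
g=cv2.cvtColor(p,cv2.COLOR_RGB2GRAY);W=[]
for x,y in [(317,154),(316,185)]:
    q=g[y-6:y+7,x-6:x+7];w=np.clip(q-115.,0,None);yy,xx=np.mgrid[-6:7,-6:7];W.append((x+(w*xx).sum()/w.sum(),y+(w*yy).sum()/w.sum()))
P=ray(K,T,W,.035);print(W,P,P.mean(0),np.degrees(np.arctan2(*(P[0]-P[1])[[1,0]])))
m=P.mean(0);rows([(m[0],m[1],.037,np.radians(13))])
E
```

```text
[(np.float64(316.84715960324615), np.float64(153.6023444544635)), (np.float64(315.5589066918002), np.float64(183.08074143889414))] [[ 0.47054747 -0.30620308  0.035     ]
 [ 0.44676477 -0.31061701  0.035     ]] [ 0.45865612 -0.30841005  0.035     ] 10.514137427525144
[[[0.49, -0.06, 1.91], 0.003]]
```

Request:
{"name": "step_arm", "arguments": {
  "motion": [
    [[0.3,-0.05,0.6],0.01],
    [[0.49,-0.05,1.2],0.01],
    [[0.49,-0.05,1.8],0.01],
    [[0.49,-0.05,1.91],0.01],
    [[0.49,-0.05,1.91],0.01],
    [[0.49,-0.05,1.91],0.01]
  ]
}}

```text
time: 17.7
tool_pos: [0.4591, -0.3089, 0.038]
tool_rot: [3.139, -0.002, 0.22]
contact_force: [0.2, 0.2, -0.4]
opening: 0.0451
grip_force: 0.0
```

Request:
{"name": "step_arm", "arguments": {
  "motion": [
    [[0,0,0],0],
    [[0,0,0],0],
    [[0,0,0],0],
    [[0,0,0],0],
    [[0,0,0],0]
  ],
  "hand": 255,
  "squeeze": 50
}}

```text
time: 18.32
tool_pos: [0.4585, -0.308, 0.0365]
tool_rot: [3.142, -0.0, 0.22]
contact_force: [-0.2, 0.0, 1.7]
opening: 0.0112
grip_force: 50.0
```

```bash
python3 - <<'E'
from h import *
rows([(.397,-.431,.14,-.312)])
E
```

```text
[[[-1.45, 1.78, -1.72], 0.532]]
```

Request:
{"name": "step_arm", "arguments": {
  "motion": [
    [[0,0,-0.6],0],
    [[0,0,-1.3],0],
    [[-0.4,0.4,-1.7],0.1],
    [[-0.8,0.9,-1.72],0.25],
    [[-1.2,1.4,-1.72],0.4],
    [[-1.45,1.78,-1.72],0.532],
    [[-1.45,1.78,-1.72],0.532],
    [[-1.45,1.78,-1.72],0.532],
    [[-1.45,1.78,-1.72],0.532]
  ]
}}

```text
time: 19.45
tool_pos: [0.3972, -0.4301, 0.1394]
tool_rot: [-3.141, 0.0, -0.31]
contact_force: [0.6, -0.0, -1.8]
opening: 0.0116
grip_force: 50.0
```

```bash
python3 - <<'E'
from h import *
p,K,T,s,c=shot('wrist');np.savez('w8.npz',p=p,K=K,T=T);print(s['tool_pos'],s['tool_rot'],s['opening'])
# expected tray corners
cc=np.array([.4687,-.4536]);r=Rm((0,0,np.radians(-17.9)))[:2,:2]
for n,hx,hy,z in(('out',46,36,.013),('in',42,32,.013)):
    print(n,proj(K,T,[np.r_[cc+r@(np.array(v)/1000),z] for v in((-hx,-hy),(hx,-hy),(hx,hy),(-hx,hy))]).round().tolist())
d=proj(K,T,[(.4402,-.4444,.005),(.4972,-.4628,.005)]);print(d)
o=p[...,::-1].copy();cv2.imwrite('pics/w8.png',o[20:320,140:560])
E
```

```text
[ 0.39722993 -0.43006763  0.13943226] [-3.14090249e+00  4.66986897e-04 -3.10147608e-01] 0.011647570542245921
out [[364.0, 167.0], [369.0, 47.0], [274.0, 47.0], [279.0, 166.0]]
in [[360.0, 162.0], [364.0, 52.0], [280.0, 52.0], [283.0, 162.0]]
[[321.43534652 146.23124749]
 [321.63328098  70.50246052]]
```

View pics/w8.png

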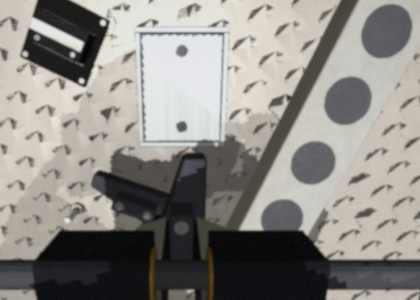

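Picture w8 shows the tray with outer corners at full-image (276,48), (369,48), (364,166) and (281,166), which matches the prediction to about 1 px. The held wedge is straight and its tail points to the tray. The block sits on its pad at the upper left.

```bash
python3 - <<'E'
from h import *
rows([(.4584,-.4645,.08,-.312),(.4584,-.4645,.0415,-.312)])
E
```

```text
[[[1.14, 0.23, 0.99], 0.002], [[1.14, 0.23, 1.63], 0.002]]
```

Request:
{"name": "step_arm", "arguments": {
  "motion": [
    [[0.6,0.12,0.0],0.002],
    [[1.14,0.23,0.2],0.002],
    [[1.14,0.23,0.9],0.002],
    [[1.14,0.23,1.3],0.002],
    [[1.14,0.23,1.55],0.002],
    [[1.14,0.23,1.63],0.002],
    [[1.14,0.23,1.63],0.002],
    [[1.14,0.23,1.63],0.002],
    [[1.14,0.23,1.63],0.002]
  ]
}}

```text
time: 20.62
tool_pos: [0.458, -0.4656, 0.0427]
tool_rot: [3.141, -0.001, -0.314]
contact_force: [0.6, -0.3, -1.4]
opening: 0.0114
grip_force: 50.0
```

Request:
{"name": "step_arm", "arguments": {
  "motion": [
    [[0,0,0],0],
    [[0,0,0.01],0],
    [[0,0,0.01],0]
  ]
}}

```text
time: 21.0
tool_pos: [0.4576, -0.4652, 0.0411]
tool_rot: [-3.141, 0.0, -0.314]
contact_force: [-0.5, 0.4, -0.4]
opening: 0.0118
grip_force: 50.0
```

Request:
{"name": "step_arm", "arguments": {
  "motion": [
    [[0,0,0.01],0],
    [[0,0,0.01],0]
  ]
}}

```text
time: 21.25
tool_pos: [0.4577, -0.4653, 0.0406]
tool_rot: [-3.142, -0.0, -0.314]
contact_force: [-0.7, -0.0, -0.8]
opening: 0.0113
grip_force: 50.0
```

Request:
{"name": "step_arm", "arguments": {
  "motion": [
    [[0,0,0],0],
    [[0,0,0],0],
    [[0,0,0],0],
    [[0,0,-0.7],0],
    [[0,0,-1.7],0],
    [[0,0,-1.7],0]
  ],
  "hand": 130
}}

```text
time: 22.0
tool_pos: [0.4596, -0.4676, 0.1486]
tool_rot: [3.135, -0.009, -0.314]
contact_force: [0.7, -0.4, 0.5]
opening: 0.0445
grip_force: 0.0
```

```bash
python3 - <<'E'
from h import *
s=robot.observe();print(s['qpos'].round(2),s['opening'])
rows([(.374,-.412,.15,np.radians(53.7))])
E
```

```text
[-0.91  0.65  1.27  0.    1.21  0.97] 0.044450122120867394
[[[-1.64, -0.44, -0.04], -1.251]]
```

Request:
{"name": "step_arm", "arguments": {
  "motion": [
    [[-0.4,-0.1,0],-0.18],
    [[-0.8,-0.2,0],-0.36],
    [[-1.2,-0.3,0],-0.54],
    [[-1.6,-0.43,0],-0.72],
    [[-1.6,-0.43,0],-0.9],
    [[-1.6,-0.43,0],-1.08],
    [[-1.6,-0.43,0],-1.25],
    [[-1.6,-0.43,0],-1.25],
    [[-1.6,-0.43,0],-1.25],
    [[-1.6,-0.43,0],-1.25]
  ]
}}

```text
time: 23.25
tool_pos: [0.3743, -0.411, 0.1424]
tool_rot: [-3.141, -0.0, 0.934]
contact_force: [0.4, 0.0, -0.0]
opening: 0.045
grip_force: 0.0
```

```bash
cat > look.py <<'E'
from h import *
def light(o,yaw,z,name):
    p,K,T,s,c=shot('wrist');np.savez(name,p=p,K=K,T=T);g=cv2.cvtColor(p,cv2.COLOR_RGB2GRAY)
    print(s['tool_pos'],s['tool_rot'])
    r=Rm((0,0,np.radians(yaw)))[:2,:2];W=[];
    for lx in(12,-12):
        e=proj(K,T,np.r_[np.array(o)+r@(lx/1000,0),z])[0];x,y=np.round(e).astype(int)
        q=cv2.GaussianBlur(g,(5,5),0)[y-11:y+12,x-11:x+12]
        _,v,_,l=cv2.minMaxLoc(q);m=(q>v-30).astype(np.uint8);n,k,st,ce=cv2.connectedComponentsWithStats(m)
        i=k[l[1],l[0]];W.append(ce[i]+(x-11,y-11));print('exp',e.round(1),'got',W[-1].round(1),'area',st[i,4],'max',v,'med',np.median(q))
    P=ray(K,T,W,z);print(P.mean(0).round(4),'yaw',np.degrees(np.arctan2(*(P[0]-P[1])[[1,0]])).round(1),'len',np.linalg.norm(P[0]-P[1]).round(4));return P.mean(0)
E
python3 -c "
from look import *
light((.392,-.387),53.7,.035,'w9.npz')"
```

```text
[ 0.37432049 -0.41099004  0.14240923] [-3.14133593e+00 -2.11726634e-04  9.33952267e-01]
exp [320.5 154.5] got [319.8 155.5] area 36 max 203.0 med 87.0
exp [320.6 184.7] got [319.1 185.7] area 37 max 191.0 med 85.0
[ 0.3909 -0.3871  0.035 ] yaw 52.1 len 0.024
```

```bash
python3 -c "
from h import *
rows([(.3810,-.4003,.037,np.radians(53.2))])"
```

```text
[[[0.21, -0.02, 1.76], 0.006]]
```

Request:
{"name": "step_arm", "arguments": {
  "motion": [
    [[0.15,-0.02,0.7],0.005],
    [[0.21,-0.02,1.5],0.005],
    [[0.21,-0.02,1.76],0.005],
    [[0.21,-0.02,1.76],0.005],
    [[0.21,-0.02,1.76],0.005]
  ]
}}

```text
time: 23.92
tool_pos: [0.3815, -0.4014, 0.0386]
tool_rot: [3.139, 0.001, 0.93]
contact_force: [0.4, 0.1, 0.0]
opening: 0.0452
grip_force: 0.0
```

Request:
{"name": "step_arm", "arguments": {
  "motion": [
    [[0,0,0],0],
    [[0,0,0],0],
    [[0,0,0],0],
    [[0,0,0],0],
    [[0,0,0],0]
  ],
  "hand": 255,
  "squeeze": 58
}}

```text
time: 24.55
tool_pos: [0.3809, -0.4002, 0.0371]
tool_rot: [3.141, -0.0, 0.931]
contact_force: [0.0, 0.4, 2.0]
opening: 0.0114
grip_force: 58.0
```

```bash
python3 -c "
from h import *
rows([(.54,-.477,.145,np.radians(162.1))])"
```

```text
[[[0.56, 2.89, -1.8], -1.898]]
```

Request:
{"name": "step_arm", "arguments": {
  "motion": [
    [[0,0,-0.5],0],
    [[0,0,-1.2],0],
    [[0,0,-1.8],-0.1],
    [[0.1,0.5,-1.8],-0.28],
    [[0.2,1.0,-1.8],-0.46],
    [[0.3,1.5,-1.8],-0.64],
    [[0.4,2.0,-1.8],-0.82],
    [[0.5,2.5,-1.8],-1.0],
    [[0.56,2.89,-1.8],-1.18],
    [[0.56,2.89,-1.8],-1.36]
  ]
}}

```text
time: 25.8
tool_pos: [0.541, -0.4768, 0.1434]
tool_rot: [3.141, -0.001, 2.297]
contact_force: [-0.5, -0.6, -1.8]
opening: 0.0111
grip_force: 58.0
```

Request:
{"name": "step_arm", "arguments": {
  "motion": [
    [[0,0,0],-0.18],
    [[0,0,0],-0.36],
    [[0,0,0],-0.538],
    [[0,0,0],-0.538],
    [[0,0,0],-0.538],
    [[0,0,0],-0.538]
  ]
}}

```text
time: 26.55
tool_pos: [0.54, -0.4768, 0.1448]
tool_rot: [3.141, -0.0, 2.827]
contact_force: [-0.2, 0.6, -1.7]
opening: 0.0113
grip_force: 58.0
```

```bash
python3 -c "
from look import *
light((.4577,-.4654),-17.9,.039,'w10.npz');s=robot.observe();print(s['opening'],s['grip_force'],s['qpos'].round(2))
# held wedge: rib screw expected in hand
d=np.load('w10.npz');p,K,T=d['p'],d['K'],d['T'];M=Rm(s['tool_rot'])
for lx in(4.5,28.5):print(proj(K,T,s['tool_pos']+M@(lx/1000,0,.002))[0].round(1))
g=cv2.GaussianBlur(cv2.cvtColor(p,cv2.COLOR_RGB2GRAY),(3,3),0)
print(g[215:262:2,300:345:2])
"
```

```text
[ 0.53996378 -0.47676297  0.14483554] [ 3.14139031e+00 -1.97361264e-04  2.82691037e+00]
exp [301.5 117. ] got [301.3 117.6] area 48 max 242.0 med 109.0
exp [300.9  82.6] got [300.6  83.1] area 54 max 241.0 med 109.0
[ 0.458  -0.4657  0.039 ] yaw -17.9 len 0.0241
0.011008138831362573 57.98966646194458 [-0.83  0.79  1.02  0.    1.33 -2.09]
[321.4 260.2]
[321.4 213.9]
[[ 41  36  40  41  38  37  44  74  99 101  97  97 100 103  91  53  41  40
   40  41  41  41  82]
 [ 37  39  42  40  38  38  43  66  93 100  97  96 100  96  76  48  39  38
   40  41  41  42  87]
 [ 36  40  41  40  39  38  42  51  74  91  95  94  95  81  56  43  37  37
   40  40  41  41  85]
 [ 36  41  40  40  39  38  40  42  49  65  73  75  70  54  44  41  36  36
   40  41  41  42  86]
 [ 37  42  42  40  38  37  40  41  42  44  47  49  45  42  40  40  37  35
   41  42  42  41  82]
 [ 39  42  40  40  38  38  40  42  43  43  43  43  41  41  41  40  36  37
   41  42  42  40  78]
 [ 40  41  40  41  38  36  40  41  41  41  42  42  41  41  40  40  35  36
   41  42  42  41  73]
 [ 42  41  41  41  38  36  41  41  41  41  41  42  41
[... 896 characters left out ...]
 33  63  70  70  71]
 [ 71  72  60  26  16  31  38  41  40  40  41  40  42  41  40  40  33  18
   29  62  70  70  71]
 [ 71  70  56  23  13  30  39  40  41  40  41  39  40  40  40  39  29  14
   25  58  70  71  71]
 [ 71  70  52  22  13  28  37  39  40  44  47  47  44  40  40  38  28  13
   22  54  70  71  71]
 [ 70  68  48  18  13  28  37  41  53  69  76  74  68  51  42  38  27  13
   19  51  68  70  71]
 [ 71  68  45  14  13  27  38  52  77  90  90  91  90  75  51  38  26  12
   18  48  68  72  71]
 [ 71  67  42  14  12  27  41  66  91  94  92  93  94  90  65  42  25  12
   16  46  68  72  70]
 [ 70  65  37  13  11  26  43  73  93  94  92  93  94  93  70  41  26  11
   13  40  66  70  71]]
```

```bash
python3 -c "
from h import *
rows([(.4936,-.4483,.08,np.radians(162.1)),(.4936,-.4483,.042,np.radians(162.1))])"
```

```text
[[[0.88, 0.21, 1.08], -0.002], [[0.88, 0.21, 1.71], -0.002]]
```

Request:
{"name": "step_arm", "arguments": {
  "motion": [
    [[0.5,0.1,0],0],
    [[0.88,0.21,0.2],0],
    [[0.88,0.21,0.9],0],
    [[0.88,0.21,1.2],0],
    [[0.88,0.21,1.2],0],
    [[0.88,0.21,1.2],0]
  ]
}}

```text
time: 27.35
tool_pos: [0.4944, -0.4493, 0.0742]
tool_rot: [-3.141, 0.002, 2.829]
contact_force: [0.1, -0.4, -1.4]
opening: 0.0114
grip_force: 58.0
```

Request:
{"name": "step_arm", "arguments": {
  "motion": [
    [[0,0,0.25],0],
    [[0,0,0.45],0],
    [[0,0,0.5],0],
    [[0,0,0.51],0],
    [[0,0,0.51],0],
    [[0,0,0.51],0]
  ]
}}

```text
time: 28.1
tool_pos: [0.4938, -0.4488, 0.0428]
tool_rot: [-3.141, 0.001, 2.829]
contact_force: [-0.3, 0.5, -1.5]
opening: 0.0113
grip_force: 58.1
```

Request:
{"name": "step_arm", "arguments": {
  "motion": [
    [[0,0,0.02],0],
    [[0,0,0.025],0],
    [[0,0,0.025],0]
  ]
}}

```text
time: 28.48
tool_pos: [0.4938, -0.4488, 0.0412]
tool_rot: [-3.141, 0.001, 2.829]
contact_force: [0.8, 0.2, 0.1]
opening: 0.0112
grip_force: 58.3
```

Request:
{"name": "step_arm", "arguments": {
  "motion": [
    [[0,0,0],0],
    [[0,0,0],0],
    [[0,0,0],0],
    [[0,0,-0.3],0],
    [[0,0,-1.0],0],
    [[-0.6,0,-1.8],0],
    [[-1.0,0,-2.0],0],
    [[-1.0,0,-2.0],0],
    [[-1.0,0,-2.0],0],
    [[-1.0,0,-2.0],0]
  ],
  "hand": 190
}}

```text
time: 29.72
tool_pos: [0.5495, -0.4666, 0.1599]
tool_rot: [3.14, -0.002, 2.828]
contact_force: [0.5, -0.2, 0.2]
opening: 0.0237
grip_force: 0.0
```

```bash
python3 -c "
from look import *
light((.458,-.4657),-17.9,.039,'w11.npz')
light((.4779,-.4432),162.1,.039,'w11.npz')
print(robot.observe()['contact_force'])"
```

```text
[ 0.54951744 -0.46664131  0.15989223] [ 3.14040967e+00 -2.35294474e-03  2.82823450e+00]
exp [286.2 109.4] got [285.  107.3] area 42 max 238.0 med 104.0
exp [285.2  76.7] got [284.5  74.4] area 49 max 236.0 med 105.0
[ 0.4563 -0.4659  0.039 ] yaw -18.9 len 0.024
[ 0.54970961 -0.46677075  0.16008028] [ 3.14061213e+00 -1.88608250e-03  2.82821052e+00]
exp [321.4  92.9] got [320.8  93.1] area 42 max 240.0 med 109.0
exp [321.4 124.7] got [319.8 123.6] area 16 max 230.0 med 75.0
[ 0.4773 -0.4439  0.039 ] yaw 159.9 len 0.023
[-0.33467022  0.08414929  0.44143511]
```

Request:
{"name": "step_arm", "arguments": {
  "motion": [
    [[-0.2,0.6,0],0],
    [[-0.4,1.2,0],0],
    [[-0.4,1.2,0],0],
    [[-0.4,1.2,0],0],
    [[-0.4,1.2,0],0]
  ]
}}

```text
time: 30.45
tool_pos: [0.5949, -0.407, 0.1608]
tool_rot: [-3.141, -0.0, 2.827]
contact_force: [1.6, -0.2, 0.1]
opening: 0.0233
grip_force: 0.0
```

```bash
python3 -c "
from h import *
p,K,T,s,c=shot('wrist');g=cv2.cvtColor(p,cv2.COLOR_RGB2GRAY);print(s['tool_pos'],s['contact_force'])
r=Rm((0,0,np.radians(46.9)))[:2,:2];c0=np.array([.5344,-.3765])
# pad outline: dark region plus enclosed pixels -> filled contour
for n,cc in (('small',c0),('round',np.array([.5806,-.2878]))):
    u,v=proj(K,T,np.r_[cc,.004])[0].astype(int);print(n,u,v)
    m=((g<75)*255).astype(np.uint8);m=cv2.morphologyEx(m,cv2.MORPH_CLOSE,np.ones((5,5)))
    x=big(m,(max(u-50,0),max(v-50,0),u+50,v+50));print(' pad',rect(x,K,T,.004))
    q=big(((g>150)*255).astype(np.uint8),(max(u-26,0),max(v-26,0),u+26,v+26))
    print(' top',rect(q,K,T,.019 if n=='small' else .016),cv2.contourArea(q))
"
```

```text
[ 0.59489717 -0.40698589  0.1607969 ] [ 1.55237944 -0.16539567  0.10319997]
small 332 118
 pad (array([ 0.532 , -0.3737]), 63.6, 54.9, -44.3)
 top (array([ 0.5428, -0.3682]), 15.8, 8.2, 46.4) 143.5
round 440 137
 pad (array([ 0.5804, -0.2885]), 55.3, 55.0, -28.1)
 top (array([ 0.5813, -0.2888]), 38.9, 35.9, -10.8) 1486.5
```

```bash
python3 -c "
from h import *
p,K,T,s,c=shot('wrist');g=cv2.cvtColor(p,cv2.COLOR_RGB2GRAY)
r=Rm((0,0,np.radians(46.9)))[:2,:2];c0=np.array([.5344,-.3765])
a=np.arange(-30,31,1)
for z in(.019,.004):
    off=0 if z>.01 else .0
    u=proj(K,T,[np.r_[c0+r@(t/1000,off),z] for t in a]).astype(np.float32)
    print(z,dict(zip(a.tolist(),cv2.remap(g,u[None,:,0],u[None,:,1],1)[0].tolist())))
"
```

```text
0.019 {-30: 236, -29: 234, -28: 219, -27: 160, -26: 77, -25: 38, -24: 27, -23: 39, -22: 104, -21: 188, -20: 229, -19: 234, -18: 231, -17: 223, -16: 198, -15: 156, -14: 120, -13: 108, -12: 106, -11: 107, -10: 105, -9: 108, -8: 111, -7: 118, -6: 125, -5: 119, -4: 115, -3: 114, -2: 113, -1: 113, 0: 113, 1: 112, 2: 114, 3: 126, 4: 154, 5: 186, 6: 211, 7: 224, 8: 230, 9: 235, 10: 237, 11: 238, 12: 239, 13: 240, 14: 239, 15: 239, 16: 238, 17: 239, 18: 233, 19: 202, 20: 122, 21: 56, 22: 35, 23: 32, 24: 36, 25: 57, 26: 95, 27: 123, 28: 130, 29: 131, 30: 131}
0.004 {-30: 235, -29: 227, -28: 182, -27: 105, -26: 46, -25: 30, -24: 28, -23: 62, -22: 138, -21: 207, -20: 231, -19: 233, -18: 229, -17: 220, -16: 194, -15: 152, -14: 120, -13: 107, -12: 105, -11: 106, -10: 106, -9: 106, -8: 109, -7: 115, -6: 121, -5: 121, -4: 116, -3: 115, -2: 113, -1: 113, 0: 113, 1: 113, 2: 112, 3: 115, 4: 130, 5: 163, 6: 192, 7: 214, 8: 225, 9: 229, 10: 234, 11: 237, 12: 237, 13: 239, 14: 239, 15: 239, 16: 239, 17: 239, 18: 239, 19: 238, 20: 227, 21: 182, 22: 105, 23: 52, 24: 35, 25: 33, 26: 36, 27: 56, 28: 92, 29: 120, 30: 131}
```

```bash
python3 -c "
from cell import robot
print(robot.hand_in())"
```

```text
the job is handed in; nothing more can be done
None
```

I handed the job in at about 30 s: the magnetic base and fibre block measured within about 1 mm of their footprints, and both wedges lie flat, head to tail, in the far tray with a gap of about 5 mm between their slanted sides; no verdict came back.

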